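# Re-aim a hub-holding swivel fixture in a bicycle workshop

## Robot

A 6-joint arm with a two-finger parallel gripper is mounted at the origin on the work surface. World frame = base frame: x ahead of the robot, y to its left, z up, the work surface at z = 0. Lengths are in m, angles in degrees, forces in N, time in s.
With the tool pointing down it reaches from about 0.275 to 0.975 m from the base axis. Payload 8.4 kg.
Tool frame: the origin (TCP) lies on the centre line of the jaws, within the pads' length; the fingertips stand 22 mm ahead of it and the grasp point (between the pads) lies 3 mm ahead of it; z points along the fingers, y is the line along which they close (so a half turn about z gives the same grasp; the last joint's range is limited). The gripper opens to 92 mm and grips with 3 to 60 N. Pads are 20 mm wide; open, the fingers measure 128 mm over their backs; the gripper's body (75 mm by 189 mm) begins 69 mm behind the grasp point.
Start: joints at [64.034, 20.225, 93.587, -0, 66.188, -0.138], TCP at [0.272, 0.563, 0.237] pointing down, gripper open.
Joint ranges: [-150.9, 150.9], [-52.94, 120.26], [3.33, 152.33], [-74.26, 254.26], [0, 154.13], [-172.89, 172.89]. Speed limits (degrees/s): [127.2, 127.2, 159.86, 180, 180, 180].

## Interface

Orientations are given as [roll, pitch, yaw] about the fixed x, y, z axes, in that order (R = Rz(yaw) Ry(pitch) Rx(roll)).
In Python, from bench import arm gives the robot as it stands.
- The arm moves only by the tool send_rows, never from a script. Its argument "motion" is one flat list of numbers, 7 for each row, row after row: the shift along the tool's x, y, z in cm, then the turn, a rotation vector about the tool's x, y, z in rad, then the closure, from 0 (fully open) to 1 (shut). A call has 1 to 12 rows; each row is the pose to reach, as a shift and turn from the pose commanded when the call began, along the tool's axes at that moment; what a row does not reach only later rows make up. A row lasts 1/10 s, in which the tool goes at most 50 mm and 8.59 degrees, less where a joint would pass 70% of its speed; a pose out of reach is approached as far as the arm can. A call with a gripper value outside its range is refused whole. The fingers move at their own pace and stop on an object; "squeeze" is the grip in N (left out, the last holds). Time passes only in rows, so rows that repeat a pose let the fingers close. It gives the time, the measured TCP pose, the force, the opening and the grip force at its end, in the units of the state.
- arm.sense(): the state, without advancing time (a new reading comes with each control period).
- arm.camera(name): name is "side" or "top" or "wrist"; returns the picture (420x560x3 uint8, red, green, blue); there is no depth.
- arm.calibration(name): a dict with "fx", "fy", "cx", "cy" (pixels), "position" and "rotation" of the camera in the world. Camera axes: x right, y up, looking along -z (the intrinsics and any distortion apply to the point x, -y, -z); pixel columns grow to the right and rows downward; lengths in m; the calibration is good to about 2 mm. A picture is of the moment at which its call begins: read the wrist's pose just before it. calibration takes no time and is no camera call; for the wrist camera it gives the pose at the moment of the call.
- arm.job_done(): hands the job in; it is judged then, once.
The state is a dict: "t": time; "joint_positions": joint angles; "joint_vel": joint speeds; "joint_torque": joint torques, N m; "ee_pos": TCP position; "eef_rot": TCP orientation; "wrist_force": force on the tool from outside, world axes, zero at the start; "wrist_torque": the same for the moment, N m; "gripper_width": opening from 0.0 (shut) to 1.0 (fully open); "gripper_force": force on a finger pad.
Only numpy, scipy, OpenCV 4.12 (cv2) and the standard library are available. Lean on these libraries where they do the work, as an engineer would, in place of code of your own. Each camera call takes 0.05 s, during which the arm holds its last target. There are 200 camera calls.

## Task

Re-aim the hub fixture: first loosen the red T-handled clamp, then pull up the black sprung index plunger, twist it anticlockwise into its rest notch and let go so that it stays retracted. Then swing the head by its black post until the red pointer points at the middle of the yellow marker, and turn the clamp fully tight again without shifting the head. Leave the plunger parked, let go of everything, and do not disturb the bottle, the cassette or the crank arm on the bench.

Things in the scene. Friction and masses are not known exactly. Their poses are not given: they have to be found in the camera images.
- swivel_base: Grey round base plate bolted to the bench, 336 mm across, 16 mm thick. Origin on the head's pivot axis at bench level; x is the pointer's direction at head angle 0, z up. Blue brackets 62 mm high, 36 mm wide, at 135 degrees (plunger) and 225 degrees (clamp) anticlockwise from x, 50 to 124 mm from the pivot. Over the pivot stands a hub, 52 mm across, top 99 mm above the bench.
- head (a joint): Angle of the turning head (aluminium turntable 172 mm across, top 36 mm above the bench, with beam, post and pointer), rad, anticlockwise from above positive, 0 at start, range -1.05 to 1.05. It will not turn while the plunger is engaged or the clamp tight. Otherwise it needs about 2 N at the post and stays where it is left.
- post_grip (a point): Middle of the black round grip of the head's upright post: 24 mm diameter, 100 mm from the pivot axis, 100 mm above the bench; the grip spans 72 to 128 mm above the bench, below it a 14 mm neck, then the beam (top at 50 mm). Swing the head by it in an arc about the pivot. Axes turn with the head: x outward along the pointer, z up.
- pointer_tip (a point): Tip of the small red pointer at the outer end of the head's beam, 118 mm from the pivot axis, 42 mm above the bench. Axes turn with the head: x outward from the pivot, y to the left of it.
- clamp_grip (a point): Centre of the red T-bar of the clamp screw, 80 mm long, 16 mm thick, 18 mm high (top 112 mm above the bench when tight), on the screw's vertical axis, which stands 70 mm from the pivot. x runs along the bar (either way round is the same grasp), z up. The bar turns without rising.
- clamp (a joint): Angle of the clamp screw, rad, anticlockwise from above positive: 0 is fully tight at its stop (starts at 0 to 0.1), 1.2 the loose stop. It grips the turntable below about 0.7; loosen it beyond 0.8 (about 1.1 is good), and bring it back below 0.2 to tighten. Turning takes 0.4 to 0.6 Nm; it stays where it is left.
- plunger_grip (a point): Centre of the black T-bar of the index plunger, 64 mm long, 14 mm thick, 18 mm high (top 134 mm above the bench when engaged), on the plunger's vertical axis, which stands 70 mm from the pivot. x runs along the bar (either way round is the same grasp), z up.
- plunger_lift (a joint): How far the plunger is pulled up, m: 0 engaged, end stop 0.024. A spring pulls it down with about 9 N at 0 and 14 N at 0.018, weight included. Pull it up at least 0.016 (0.018 to 0.021 is good) before twisting; in the rest notch it settles at about 0.011 when let down.
- plunger_twist (a joint): Turn of the plunger about its axis, rad, anticlockwise from above positive: 0 when engaged (a cross pin in a slot holds it within 0.1), end stop 1.40. The rest notch (yellow on the sleeve) lies at 1.15 to 1.40: aim for about 1.28, lower, let go.
- yellow_marker: Yellow round clip-on marker, 24 mm across and 4 mm high, fixed on the base plate about 122 to 155 mm from the pivot, 30 to 45 degrees to either side of head angle 0. Origin at the centre of its underside. The head must point at this one.
- blue_marker: Blue marker of the same size on the other side; belongs to another job, ignore it.
- lube_bottle: Bystander: upright green bottle, 56 mm diameter, 160 mm high, standing loose 0.23 to 0.28 m to one side of the pivot. Origin at the centre of its underside.
- cassette: Bystander: stepped stack of sprockets, 90 mm diameter, 36 mm high, lying loose on the bench 0.23 to 0.28 m to one side of the pivot. Origin at the centre of its underside.
- crank_arm: Bystander: dark crank arm, 192 mm long, 40 mm wide, 20 mm high, lying loose about 0.25 m from the pivot, to the other side. Origin at the centre of its underside, y along it.

How it is judged (in metres and radians):
On the way, in this order (a step that is already met when the one before it is completed fails the run):
1. the clamp is loosened while the plunger still holds the head (value of joint clamp above 0.8 rad and value of joint plunger_lift below 0.006 m), for 0.1 s.
2. the plunger is parked in its rest notch and let go (value of joint plunger_lift between 0.009 and 0.014 m and value of joint plunger_twist above 1.08 rad and contact force between the fingers and anything else below 0.2 N), for 0.3 s.
3. the head is swung so that its pointer points at the yellow marker, with the clamp still loose and the plunger parked (y of yellow_marker in the frame of pointer_tip between -0.007 and 0.007 m and velocity of joint head between -0.05 and 0.05 rad/s and value of joint plunger_lift above 0.009 m and value of joint plunger_twist above 1.08 rad and value of joint clamp above 0.6 rad), for 0.2 s.
At the end, for the whole second after the job is handed in: The clamp is tight (within 0.2 rad of its stop), the plunger rests retracted in its notch (lift over 9 mm, twist over 1.08 rad), the head stands still with the yellow marker's centre within 7 mm of the pointer's line (value of joint clamp below 0.2 rad and value of joint plunger_lift above 0.009 m and value of joint plunger_twist above 1.08 rad and y of yellow_marker in the frame of pointer_tip between -0.007 and 0.007 m and velocity of joint head between -0.05 and 0.05 rad/s); the robot touches nothing.
It fails at once if the lube bottle is pushed more than 25 mm or tipped (distance of lube_bottle from where it was at the start of the episode above 0.025 m or angle between lube_bottle's own z axis and vertical above 0.35 rad).
It fails at once if the cassette is pushed more than 25 mm or tipped (distance of cassette from where it was at the start of the episode above 0.025 m or angle between cassette's own z axis and vertical above 0.35 rad).
It fails at once if the crank arm is pushed more than 25 mm or tipped (distance of crank_arm from where it was at the start of the episode above 0.025 m or angle between crank_arm's own z axis and vertical above 0.35 rad).
It also fails if it takes over 72 s, if anything falls off the work surface, if the arm or the gripper's body presses on something with over 40 N, if the wrist force passes 120 N, or if a joint passes its speed limit or range.

## Working session

There is one attempt and no reset: what is moved stays moved. The work goes in short steps, Python scripts to look and compute and a tool call to move; the robot and the scene stay as the last step left them, time stands still between calls to the robot, and variables do not carry over. Pictures are saved under pics/ and viewed, at most 10 in all, crops included, and the job is handed in when it is done.

Besides the shell and the picture viewer there is one more tool, called after "Call:" as name(argument=value, ...) on one line, values as JSON. send_rows: Moves the arm, as the interface text tells. Its arguments: {"type":"object","properties":{"motion":{"type":"array"},"squeeze":{"type":"number"}},"required":["motion"]}

```bash
ls; mkdir -p pics; cat > h.py <<'E'
import numpy as np, cv2
from bench import arm
def ray(c,u,v):
    d=np.array([(u-c['cx'])/c['fx'],-(v-c['cy'])/c['fy'],-1.0])
    return np.array(c['position']),np.array(c['rotation'])@d
def onz(c,u,v,z):
    p,d=ray(c,u,v); return p+d*(z-p[2])/d[2]
E
python3 - <<'E'
from h import *
print(arm.sense())
for n in('top','side'):
    c=arm.calibration(n);print(n,c)
    cv2.imwrite(f'pics/{n}0.png',arm.camera(n)[:,:,::-1])
E
```

```text
pics
{'t': 0.0, 'joint_positions': array([ 6.40334604e+01,  2.02632555e+01,  9.36278841e+01, -1.12644487e-03,
        6.61881947e+01, -1.36619209e-01]), 'joint_vel': array([-0.03382455, -0.00808102,  0.02797773, -0.02092827,  0.06200579,
        0.05697238]), 'joint_torque': array([-4.13550606e-04, -5.93830705e+01, -3.34228277e+01,  6.99164509e-02,
        2.32627761e-02, -8.10147503e-05]), 'ee_pos': array([0.27210908, 0.5621462 , 0.2358642 ]), 'eef_rot': array([-1.79920663e+02,  8.40755273e-04,  1.54170536e+02]), 'wrist_force': array([-0.61397972,  0.24867593, -0.41151561]), 'wrist_torque': array([-0.02212367,  0.01355368, -0.02776394]), 'gripper_force': 0.0, 'gripper_width': 1.0014236069804514}
top {'fx': 519.6213257630196, 'fy': 519.6213257630196, 'cx': 280.32154117545286, 'cy': 212.7141595995916, 'position': array([0.5341461 , 0.05886692, 1.19421756]), 'rotation': array([  1.58887022,   0.35686728, -91.37460677])}
side {'fx': 398.6353732795238, 'fy': 398.6353732795238, 'cx': 275.97811066264126, 'cy': 213.0027210910791, 'position': array([ 0.08810611, -0.53473535,  0.59806941]), 'rotation': array([ 57.22831387,  -1.45575016, -40.1380765 ])}
```

```bash
sed -i "s/np.array(c\['rotation'\])@d/Rotation.from_euler('xyz',c['rotation'],degrees=True).as_matrix()@d/; 1a from scipy.spatial.transform import Rotation" h.py
```

```text
(no output)
```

View pics/top0.png

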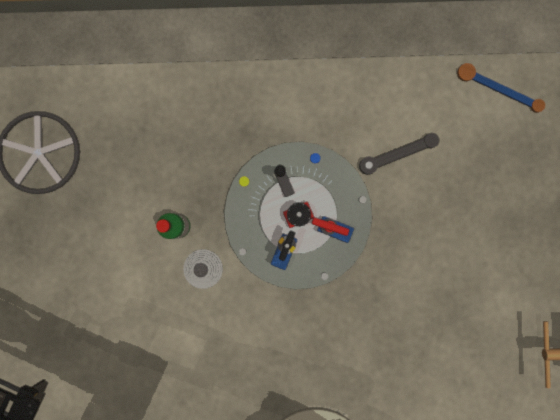

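View pics/side0.png

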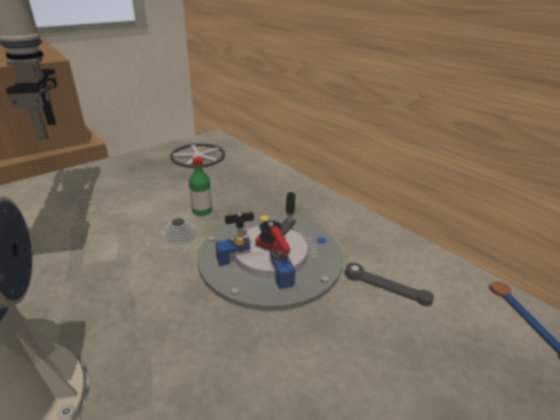

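The top view shows the base disc centred near (298,215), with the yellow marker at (244,182), blue marker at (315,158), post at (280,171), red clamp bar at (331,227) and plunger bar at (287,245). The bottle is at (170,226), the cassette at (202,269) and the crank at (400,152). The side view agrees with this layout.

```bash
cat >> h.py <<'E'
def blobs(im,lo,hi,amin=15):
    m=cv2.inRange(cv2.cvtColor(im,cv2.COLOR_RGB2HSV),lo,hi)
    n,l,s,ce=cv2.connectedComponentsWithStats(m)
    out=[]
    for i in range(1,n):
        if s[i,4]>=amin:
            p=np.argwhere(l==i)[:,::-1].astype(np.float32)
            out.append((s[i,4],ce[i],cv2.minAreaRect(p)))
    return sorted(out,key=lambda o:-o[0])
E
python3 - <<'E'
from h import *
im=cv2.imread('pics/top0.png')[:,:,::-1].copy();c=arm.calibration('top')
# base by hough on gray, turntable bright
g=cv2.GaussianBlur(cv2.cvtColor(im,cv2.COLOR_RGB2GRAY),(5,5),1)
for r in((68,80,.016),(34,46,.036)):
    h=cv2.HoughCircles(g,cv2.HOUGH_GRADIENT,1,50,param1=60,param2=15,minRadius=r[0],maxRadius=r[1])
    for q in h[0][:3]: print('circ',q,onz(c,q[0],q[1],r[2]),'r',q[2]*(1.194-r[2])/519.6)
for n,lo,hi,z in(('yel',(22,120,100),(35,255,255),.02),('blue',(105,150,60),(130,255,255),.04),('red',(0,150,90),(6,255,255),.112)):
    for a,ce,rr in blobs(im,lo,hi)[:4]: print(n,a,ce.round(1),rr,onz(c,*ce,z).round(4))
for n,u,v,z in(('post',280,171,.128),('plg',287,245,.134)):print(n,onz(c,u,v,z))
E
```

```text
Traceback (most recent call last):
TypeError: 'NoneType' object is not subscriptable
```

```bash
python3 - <<'E'
from h import *
im=cv2.imread('pics/top0.png')[:,:,::-1].copy();c=arm.calibration('top')
hsv=cv2.cvtColor(im,cv2.COLOR_RGB2HSV)
print('base hsv',hsv[265,320],hsv[160,270],'bench',hsv[330,300],'tt',hsv[190,310],hsv[240,310])
cs=[]
# base disc: radial edges from guess centre
g=cv2.GaussianBlur(im.astype(np.float32),(3,3),0)
for c0,r0,r1,z in(((298,215),66,80,.016),((298,215),33,46,.036)):
    pts=[]
    for a in np.linspace(0,2*np.pi,180,endpoint=False):
        rr=np.arange(r0,r1,.5);x=(c0[0]+rr*np.cos(a)).astype(np.float32);y=(c0[1]+rr*np.sin(a)).astype(np.float32)
        pr=cv2.remap(g,x[None],y[None],cv2.INTER_LINEAR)[0]
        d=np.abs(pr[4:]-pr[:-4]).sum(1);i=d.argmax()
        if d[i]>25: pts.append((x[i+2],y[i+2]))
    P=np.array([onz(c,u,v,z)[:2] for u,v in pts])
    w=np.ones(len(P),bool)
    for _ in range(6):
        A=np.c_[2*P,np.ones(len(P))];s=np.linalg.lstsq(A[w],(P**2).sum(1)[w],rcond=None)[0]
        R=np.sqrt(s[2]+s[0]**2+s[1]**2);e=abs(np.hypot(*(P-s[:2]).T)-R);w=e<max(.002,np.median(e)*2)
    print('circle',s[:2],'R',R,w.sum(),len(P))
for n,lo,hi,z in(('yel',(22,120,100),(35,255,255),.02),('blue',(105,150,60),(130,255,255),.04),('red',(0,150,90),(6,255,255),.112)):
    for a,ce,rr in blobs(im,lo,hi)[:4]: print(n,a,ce.round(1),rr,onz(c,*ce,z).round(4))
for n,u,v,z in(('post',280,171,.128),('plg',287,245,.134)):print(n,onz(c,u,v,z))
E
```

```text
base hsv [ 33  23 121] [ 36  21 120] bench [ 21  55 126] tt [ 39  11 165] [ 16  17 163]
circle [0.56180869 0.02687406] R 0.16444903039025355 40 69
circle [0.56114862 0.02615976] R 0.08512310339056467 152 175
yel 80 [243.6 181. ] ((243.5, 181.00001525878906), (9.192388534545898, 9.192387580871582), 45.0) [0.6408 0.1469 0.02  ]
yel 23 [291.9 248.6] ((292.0, 248.5), (5.0, 4.0), 90.0) [0.4853 0.0412 0.02  ]
blue 313 [504.3  90.1] ((503.3766784667969, 89.70476531982422), (61.216346740722656, 5.707818031311035), 25.34617805480957) [ 0.8279 -0.4407  0.04  ]
blue 105 [279.4 261.2] ((280.1176452636719, 260.0294189453125), (13.824529647827148, 13.581995010375977), 14.03624439239502) [0.4589 0.0698 0.04  ]
blue 65 [314.9 157.8] ((315.0, 158.0), (8.0, 8.0), 90.0) [ 0.6867 -0.0146  0.04  ]
blue 50 [342.2 237. ] ((341.68292236328125, 236.9260711669922), (6.799233436584473, 17.091650009155273), 86.42366790771484) [ 0.5091 -0.0707  0.04  ]
red 283 [328.7 225.6] ((327.690185546875, 225.41058349609375), (41.44683074951172, 10.760672569274902), 24.22774314880371) [ 0.5352 -0.035   0.112 ]
red 130 [162.4 225.4] ((162.0, 225.5), (11.0, 12.0), 90.0) [0.5437 0.3114 0.112 ]
red 38 [287.7 219.6] ((287.8000183105469, 219.10003662109375), (16.099689483642578, 4.0249223709106445), 63.43495178222656) [0.5496 0.0498 0.112 ]
post [0.64971646 0.06339835 0.128     ]
plg [0.49758702 0.0527381  0.134     ]
```

```bash
cat >> h.py <<'E'
def go(pos,yaw,quiet=False):
    s=arm.sense();R0=Rotation.from_euler('xyz',s['eef_rot'],degrees=True)
    R1=Rotation.from_euler('xyz',[180,0,yaw],degrees=True)
    d=R0.inv().apply(np.array(pos)-s['ee_pos'])*100;r=(R0.inv()*R1).as_rotvec()
    print('row cm/rad',d.round(2),r.round(3),'t',round(s['t'],2))
E
python3 -c "
from h import *
go((.53,.02,.30),67.7)"
```

```text
row cm/rad [-46.84 -37.57  -6.36] [-1.000e-03  1.000e-03  1.509e+00] t 0.1
```

Call:
send_rows(motion=[-46.8,-37.6,-6.4,0,0,1.51,0.3,-46.8,-37.6,-6.4,0,0,1.51,0.3,-46.8,-37.6,-6.4,0,0,1.51,0.3,-46.8,-37.6,-6.4,0,0,1.51,0.3,-46.8,-37.6,-6.4,0,0,1.51,0.3,-46.8,-37.6,-6.4,0,0,1.51,0.3,-46.8,-37.6,-6.4,0,0,1.51,0.3,-46.8,-37.6,-6.4,0,0,1.51,0.3,-46.8,-37.6,-6.4,0,0,1.51,0.3,-46.8,-37.6,-6.4,0,0,1.51,0.3,-46.8,-37.6,-6.4,0,0,1.51,0.3,-46.8,-37.6,-6.4,0,0,1.51,0.3], squeeze=30)

```text
t: 1.3
ee_pos: [0.5285, 0.0215, 0.3003]
eef_rot: [-180.0, -0.0, 67.6]
wrist_force: [-0.1, 0.2, 0.9]
gripper_width: 0.702
gripper_force: 0.0
```

```bash
python3 -c "
from h import *
go((.53,.02,.30),67.7)"
```

```text
row cm/rad [-0.08  0.2   0.03] [-0.    -0.    -0.002] t 1.3
```

```bash
python3 - <<'E'
from h import *
s=arm.sense();c=arm.calibration('wrist');im=arm.camera('wrist');print(c,s['ee_pos'])
cv2.imwrite('pics/w1.png',im[:,:,::-1])
import json;json.dump({k:np.array(v).tolist() for k,v in c.items()},open('w1.json','w'))
E
```

```text
{'fx': 332.0353764887779, 'fy': 332.0353764887779, 'cx': 279.536664136145, 'cy': 207.70306406002717, 'position': array([0.55779973, 0.09673775, 0.44795547]), 'rotation': array([-16.7570851 ,   0.03908528, -22.42320523])} [0.52846499 0.02152075 0.30031148]
```

View pics/w1.png

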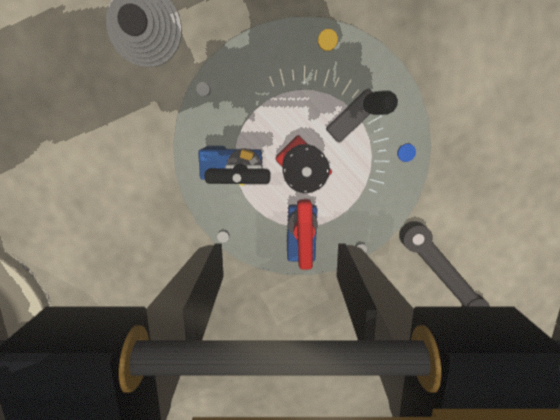

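Wrist view: the red bar runs (304,200)-(306,270), the plunger bar is at (238,176), the post top is near (383,102), and the yellow and blue markers are at (328,40) and (407,152).

```bash
cat > meas.py <<'E'
from h import *
import json
def circ(im,c,c0,r0,r1,z,th=25):
    g=cv2.GaussianBlur(im.astype(np.float32),(3,3),0);pts=[]
    for a in np.linspace(0,2*np.pi,240,endpoint=False):
        rr=np.arange(r0,r1,.5);x=(c0[0]+rr*np.cos(a)).astype(np.float32);y=(c0[1]+rr*np.sin(a)).astype(np.float32)
        d=cv2.remap(g,x[None],y[None],cv2.INTER_LINEAR)[0];d=np.abs(d[4:]-d[:-4]).sum(1);i=d.argmax()
        if d[i]>th: pts.append((x[i+2],y[i+2]))
    P=np.array([onz(c,u,v,z)[:2] for u,v in pts]);w=np.ones(len(P),bool)
    for _ in range(8):
        A=np.c_[2*P,np.ones(len(P))];s=np.linalg.lstsq(A[w],(P**2).sum(1)[w],rcond=None)[0]
        R=np.sqrt(s[2]+s[0]**2+s[1]**2);e=abs(np.hypot(*(P-s[:2]).T)-R);w=e<max(.0015,np.median(e)*2)
    return s[:2],R,w.sum()
def bar(c,rr,z):
    b=cv2.boxPoints(rr);W=np.array([onz(c,*p,z)[:2] for p in b]);e0,e1=W[1]-W[0],W[2]-W[1]
    L=e0 if np.hypot(*e0)>np.hypot(*e1) else e1
    return 'ctr',W.mean(0).round(4),'len',np.hypot(*e0).round(4),np.hypot(*e1).round(4),'ang',np.degrees(np.arctan2(L[1],L[0])).round(1)
E
python3 - <<'E'
from meas import *
im=cv2.imread('pics/w1.png')[:,:,::-1].copy();c=json.load(open('w1.json'))
print(circ(im,c,(304,158),58,76,.036)); print(circ(im,c,(302,146),120,138,.016))
for n,lo,hi,z in(('yel',(18,120,90),(35,255,255),.02),('blue',(105,150,60),(130,255,255),.02),('red',(0,150,90),(8,255,255),.112)):
    for a,ce,rr in blobs(im,lo,hi,40)[:3]: print(n,a,ce.round(1),onz(c,*ce,z).round(4),bar(c,rr,z))
for a,ce,rr in blobs(im,(0,0,0),(180,255,40),60)[:8]:
    if ce[1]<260: print('blk',a,ce.round(1),bar(c,rr,.134))
for u,v in((385,102),):print('post',onz(c,u,v,.128))
E
```

```text
(array([0.55913428, 0.02594285]), np.float64(0.08520519216678199), np.int64(170))
(array([0.56070718, 0.02339057]), np.float64(0.16683384459500505), np.int64(49))
yel 343 [327.4  39.3] [0.6384 0.1462 0.02  ] ('ctr', array([0.6384, 0.1459]), 'len', np.float64(0.022), np.float64(0.0223), 'ang', np.float64(-109.6))
yel 270 [123.2 366.5] [ 0.1815 -0.1696  0.02  ] ('ctr', array([ 0.1861, -0.165 ]), 'len', np.float64(0.11), np.float64(0.0159), 'ang', np.float64(58.8))
yel 269 [436.  365.4] [ 0.6369 -0.3549  0.02  ] ('ctr', array([ 0.6366, -0.3513]), 'len', np.float64(0.0142), np.float64(0.1087), 'ang', np.float64(-102.0))
blue 208 [406.3 152.4] [ 0.6868 -0.0159  0.02  ] ('ctr', array([ 0.6864, -0.0158]), 'len', np.float64(0.0204), np.float64(0.0192), 'ang', np.float64(-22.4))
red 953 [304.5 234.2] [ 0.5326 -0.0347  0.112 ] ('ctr', array([ 0.5313, -0.0364]), 'len', np.float64(0.021), np.float64(0.0767), 'ang', np.float64(-110.7))
red 65 [280.9 157.2] [0.5406 0.0521 0.112 ] ('ctr', array([0.5414, 0.0535]), 'len', np.float64(0.0162), np.float64(0.0067), 'ang', np.float64(47.8))
post [0.64902717 0.06453997 0.128     ]
```

```bash
python3 -c "
from h import *
go((.5325,-.0378,.20),68.5);go((.5325,-.0378,.106),68.5)"
```

```text
row cm/rad [-4.9   2.09 10.14] [ 0.004  0.002 -0.017] t 1.35
row cm/rad [-4.88  2.05 19.54] [ 0.004  0.002 -0.017] t 1.35
```

Call:
send_rows(motion=[-4.9,2.1,10.1,0,0,-0.015,0.3,-4.9,2.1,10.1,0,0,-0.015,0.3,-4.9,2.1,10.1,0,0,-0.015,0.3,-4.9,2.1,19.5,0,0,-0.015,0.3,-4.9,2.1,19.5,0,0,-0.015,0.3,-4.9,2.1,19.5,0,0,-0.015,0.3,-4.9,2.1,19.5,0,0,-0.015,0.3,-4.9,2.1,19.5,0,0,-0.015,1,-4.9,2.1,19.5,0,0,-0.015,1,-4.9,2.1,19.5,0,0,-0.015,1,-4.9,2.1,19.5,0,0,-0.015,1,-4.9,2.1,19.5,0,0,-0.015,1], squeeze=30)

```text
t: 2.55
ee_pos: [0.5311, -0.0303, 0.1062]
eef_rot: [179.7, -0.0, 68.5]
wrist_force: [13.5, -8.4, -10.8]
gripper_width: 0.292
gripper_force: 7.5
```

Call:
send_rows(motion=[0,0,0,0,0,0,1,0,0,0,0,0,0,1])

```text
t: 2.75
ee_pos: [0.5359, -0.032, 0.1065]
eef_rot: [179.2, -0.1, 68.6]
wrist_force: [22.5, -14.1, -18.6]
gripper_width: 0.173
gripper_force: 29.9
```

```bash
python3 -c "
from h import *
s=arm.sense();print(s['ee_pos'],s['eef_rot'],s['wrist_force'],s['wrist_torque'],s['gripper_width'],s['gripper_force'])
go((.5325,-.0378,.106),68.5)"
```

```text
[ 0.5358718  -0.03198636  0.10646884] [ 1.79158994e+02 -9.15075762e-02  6.86029844e+01] [ 22.5264876  -14.13992921 -18.64359526] [-2.19513606 -3.37998233  0.3068674 ] 0.17345572611488522 29.93513435125351
row cm/rad [-0.66 -0.1   0.04] [ 0.015 -0.002  0.002] t 2.75
```

Call:
send_rows(motion=[0,0,0,0,0,0,0.6,0,0,0,0,0,0,0.6,-0.6,0.6,0,0,0,0,0.6,-0.6,0.6,0,0,0,0,0.6,-0.6,0.6,0,0,0,0,0.6,-0.6,0.6,0,0,0,0,0.6])

```text
t: 3.35
ee_pos: [0.532, -0.0375, 0.1051]
eef_rot: [-180.0, 0.0, 68.5]
wrist_force: [0.3, 1.2, -0.6]
gripper_width: 0.404
gripper_force: 0.0
```

```bash
python3 -c "
from h import *
s=arm.sense();print(s['ee_pos'],s['eef_rot'],s['wrist_force'],s['wrist_torque'],s['gripper_width'],s['gripper_force'])
go((.5325,-.0378,.106),68.5)"
```

```text
[ 0.53202311 -0.03750058  0.10508245] [-1.79971764e+02  6.74756361e-03  6.85058093e+01] [ 0.31907074  1.18489896 -0.55726804] [-0.00470798  0.12410036 -0.04230681] 0.4037837372142754 0.0
row cm/rad [-0.01  0.06 -0.09] [-0.  0.  0.] t 3.35
```

Call:
send_rows(motion=[0,0.2,0,0,0,0,0.9,0,0.2,0,0,0,0,1,0,0.2,0,0,0,0,1,0,0.2,0,0,0,0,1,0,0.2,0,0,0,0,1], squeeze=40)

```text
t: 3.85
ee_pos: [0.534, -0.0381, 0.1052]
eef_rot: [-180.0, 0.0, 68.5]
wrist_force: [-1.0, 1.6, 0.7]
gripper_width: 0.174
gripper_force: 40.0
```

Call:
send_rows(motion=[0,0,0,0,0,-0.13,1,0,0,0,0,0,-0.26,1,0,0,0,0,0,-0.39,1,0,0,0,0,0,-0.52,1,0,0,0,0,0,-0.65,1,0,0,0,0,0,-0.78,1,0,0,0,0,0,-0.91,1,0,0,0,0,0,-1.04,1,0,0,0,0,0,-1.1,1,0,0,0,0,0,-1.1,1])

```text
t: 4.85
ee_pos: [0.5337, -0.0382, 0.1052]
eef_rot: [-180.0, -0.0, 131.6]
wrist_force: [-2.7, 0.5, 1.9]
gripper_width: 0.17
gripper_force: 39.9
```

```bash
python3 -c "
from h import *
go((.496,.0525,.23),158)"
```

```text
row cm/rad [  9.29   3.19 -12.48] [-0.    -0.001 -0.461] t 4.85
```

Call:
send_rows(motion=[0,0,0,0,0,0,0.5,0,0,0,0,0,0,0.5,0,0,0,0,0,0,0.5,0,0,-6,0,0,0,0.5,0,0,-12.5,0,0,0,0.5,9.3,3.2,-12.5,0,0,-0.46,0.3,9.3,3.2,-12.5,0,0,-0.46,0.3,9.3,3.2,-12.5,0,0,-0.46,0.3,9.3,3.2,-12.5,0,0,-0.46,0.3,9.3,3.2,-12.5,0,0,-0.46,0.3,9.3,3.2,-12.5,0,0,-0.46,0.3])

```text
t: 5.95
ee_pos: [0.4966, 0.0519, 0.2298]
eef_rot: [-180.0, -0.0, 157.6]
wrist_force: [-0.1, 0.1, 0.0]
gripper_width: 0.698
gripper_force: 0.0
```

```bash
python3 - <<'E'
from h import *
import json
s=arm.sense();c=arm.calibration('wrist');im=arm.camera('wrist');print(s['ee_pos'],s['eef_rot'])
cv2.imwrite('pics/w2.png',im[:,:,::-1])
json.dump({k:np.array(v).tolist() for k,v in c.items()},open('w2.json','w'))
E
```

```text
[0.49661916 0.05191449 0.22976551] [-1.79976349e+02 -2.61271386e-02  1.57638750e+02]
```

View pics/w2.png

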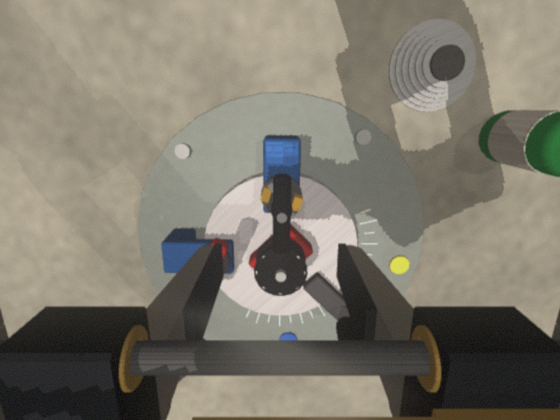

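The plunger bar runs vertically from (282,176), with its axis cap at about (282,217). It lines up with the tool, and the clamp bar has clearly turned away.

```bash
python3 - <<'E'
from meas import *
c=json.load(open('w2.json'))
for u,v in((282,217),(282.5,177),(273,200),(291,200)):print(onz(c,u,v,.134).round(4))
p=onz(c,282,217,.134)
go((p[0],p[1],.130),157.6); print(arm.calibration('wrist')['position']-arm.sense()['ee_pos'])
E
```

```text
[0.4945 0.0537 0.134 ]
[0.4656 0.0659 0.134 ]
[0.4793 0.0525 0.134 ]
[0.4845 0.0652 0.134 ]
row cm/rad [0.26 0.09 9.98] [-0.    -0.001  0.001] t 6.0
[-0.07745226  0.03069837  0.14767561]
```

Call:
send_rows(motion=[0.3,0.1,5,0,0,0,0.3,0.3,0.1,10.1,0,0,0,0.3,0.3,0.1,10.1,0,0,0,0.4,0.3,0.1,10.1,0,0,0,1,0.3,0.1,10.1,0,0,0,1,0.3,0.1,10.1,0,0,0,1,0.3,0.1,10.1,0,0,0,1,0.3,0.1,10.1,0,0,0,1,0.3,0.1,10.1,0,0,0,1], squeeze=40)

```text
t: 6.9
ee_pos: [0.4944, 0.0544, 0.13]
eef_rot: [-180.0, 0.1, 157.9]
wrist_force: [-1.5, -0.6, 5.2]
gripper_width: 0.149
gripper_force: 40.0
```

```bash
python3 -c "
from h import *
s=arm.sense();print(s['ee_pos'],s['eef_rot'],s['wrist_force'],s['wrist_torque'],s['gripper_width'],s['gripper_force'])"
```

```text
[0.49443495 0.05436979 0.13002615] [-1.79992115e+02  7.53452655e-02  1.57921337e+02] [-1.50340437 -0.62916705  5.19835554] [-0.32718238  0.28205054 -0.0330608 ] 0.14932033291219315 39.99032020568848
```

Call:
send_rows(motion=[0,0,-0.7,0,0,0,1,0,0,-1.4,0,0,0,1,0,0,-2.1,0,0,0,1,0,0,-2.1,0,0,0,1,0,0,-2.1,0,0,0,1])

```text
t: 7.4
ee_pos: [0.4943, 0.0544, 0.1497]
eef_rot: [-180.0, 0.0, 157.9]
wrist_force: [7.1, -2.8, -14.8]
gripper_width: 0.15
gripper_force: 40.0
```

Call:
send_rows(motion=[0,0,0,0,0,-0.13,1,0,0,0,0,0,-0.26,1,0,0,0,0,0,-0.39,1,0,0,0,0,0,-0.52,1,0,0,0,0,0,-0.65,1,0,0,0,0,0,-0.78,1,0,0,0,0,0,-0.91,1,0,0,0,0,0,-1.04,1,0,0,0,0,0,-1.17,1,0,0,0,0,0,-1.29,1,0,0,0,0,0,-1.29,1,0,0,0,0,0,-1.29,1])

```text
t: 8.6
ee_pos: [0.495, 0.0519, 0.1496]
eef_rot: [-179.8, -0.2, -128.1]
wrist_force: [8.8, -19.1, -14.0]
gripper_width: 0.149
gripper_force: 40.0
```

Call:
send_rows(motion=[0,0,0.4,0,0,0,1,0,0,0.8,0,0,0,1,0,0,0.9,0,0,0,1,0,0,0.9,0,0,0,1])

```text
t: 9.0
ee_pos: [0.495, 0.0519, 0.1414]
eef_rot: [-179.8, -0.1, -128.1]
wrist_force: [5.8, -20.1, -5.1]
gripper_width: 0.149
gripper_force: 40.0
```

Call:
send_rows(motion=[0,0,0.1,0,0,0,0.9,0,0,0.1,0,0,0,0.6,0,0,0.1,0,0,0,0.4,0,0,0.1,0,0,0,0.3,0,0,0,0,0,0,0.3,0,0,-4,0,0,0,0.3,0,0,-9,0,0,0,0.3,0,0,-9,0,0,0,0.3,0,0,-9,0,0,0,0.3,0,0,-9,0,0,0,0.3])

```text
t: 10.0
ee_pos: [0.4932, 0.0547, 0.2302]
eef_rot: [179.9, -0.1, -128.2]
wrist_force: [-0.0, -0.3, -0.5]
gripper_width: 0.703
gripper_force: 0.0
```

```bash
python3 - <<'E'
from meas import *
s=arm.sense()
a=np.radians(22.8);p=np.array([.5597,.0255])+.1*np.array([np.cos(a),np.sin(a)]);print(p,s['joint_positions'])
go((p[0],p[1],.23),22.8)
cv2.imwrite('pics/s2.png',cv2.resize(arm.camera('side')[160:320,160:400,::-1],None,fx=3,fy=3,interpolation=cv2.INTER_CUBIC))
E
```

```text
[0.65188632 0.06425156] [ 6.15288361e+00  9.14673015e+00  1.09353713e+02  6.30139269e-03
  6.15899748e+01 -1.35666354e+02]
row cm/rad [-10.56 -11.88  -0.  ] [ 2.000e-03  1.000e-03 -2.635e+00] t 10.0
```

View pics/s2.png

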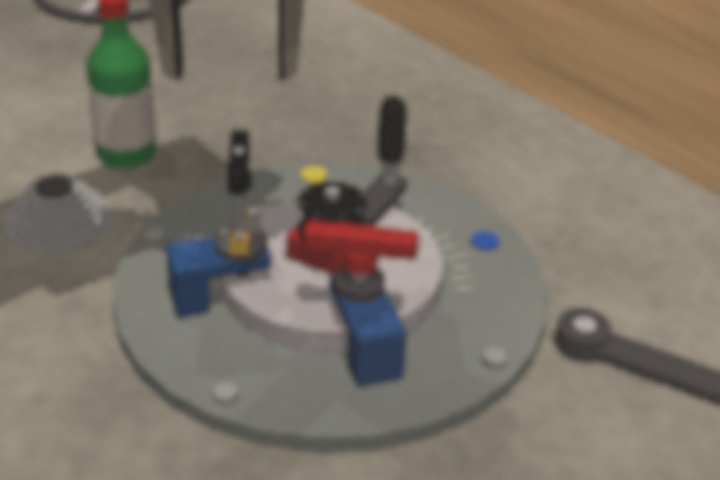

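The plunger stays raised and is turned about 75°. The clamp bar is loose and the head is unmoved.

```bash
python3 -c "
from h import *
go((.651,.0643,.20),202.8)"
```

```text
row cm/rad [-10.52 -11.82   2.95] [ 0.001 -0.002  0.506] t 10.05
```

Call:
send_rows(motion=[-10.5,-11.8,3,0,0,0.506,0.3,-10.5,-11.8,3,0,0,0.506,0.3,-10.5,-11.8,3,0,0,0.506,0.3,-10.5,-11.8,3,0,0,0.506,0.3,-10.5,-11.8,3,0,0,0.506,0.3,-10.5,-11.8,3,0,0,0.506,0.3])

```text
t: 10.65
ee_pos: [0.6503, 0.0641, 0.1995]
eef_rot: [179.9, -0.2, -157.1]
wrist_force: [0.5, 1.0, -0.3]
gripper_width: 0.7
gripper_force: 0.0
```

```bash
python3 - <<'E'
from meas import *
s=arm.sense();c=arm.calibration('wrist');im=arm.camera('wrist');print(s['ee_pos'],s['eef_rot'])
cv2.imwrite('pics/w3.png',im[:,:,::-1])
json.dump({k:np.array(v).tolist() for k,v in c.items()},open('w3.json','w'))
E
```

```text
[0.65029364 0.06410649 0.19952843] [ 179.94349974   -0.18280234 -157.06812236]
```

View pics/w3.png

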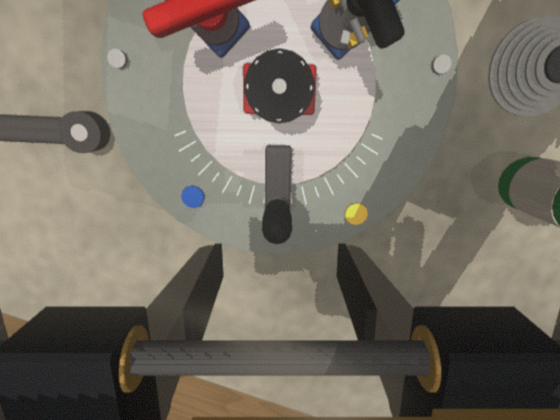

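The view shows the hub centre at (279,87), post top at (277,222), yellow marker at (356,213) and blue marker at (193,196).

```bash
python3 - <<'E'
from meas import *
im=cv2.imread('pics/w3.png')[:,:,::-1].copy();c=json.load(open('w3.json'))
P,R,n=circ(im,c,(279,85),30,42,.099);print('hub',P,R,n)
T=circ(im,c,(281,88),86,102,.036);print('tt',T)
y=onz(c,*blobs(im,(18,120,90),(35,255,255),40)[0][1],.02)[:2]
for a,ce,_ in blobs(im,(18,120,90),(35,255,255),40)[:3]:print(a,ce)
b=onz(c,*[o for o in blobs(im,(105,150,60),(130,255,255),40) if o[1][1]>170][0][1],.02)[:2]
q=onz(c,277.5,222,.128)[:2]
ang=lambda v:np.degrees(np.arctan2(v[1],v[0]))
for O in(P,T[0]):print('yel',y,np.hypot(*(y-O)),ang(y-O),'blue',ang(b-O),'post',q,np.hypot(*(q-O)),ang(q-O))
# ends of beam for direction at z=.05
print('beam',onz(c,278.5,150,.05),onz(c,278,195,.05))
go((q[0],q[1],.103),202.8)
E
```

```text
hub [0.55979764 0.0259931 ] 0.024900019458424613 173
tt (array([0.5645371 , 0.02799611]), np.float64(0.08151932121263007), np.int64(182))
378 [355.87037037 213.58994709]
262 [122.85496183 367.91603053]
259 [436.16988417 367.87644788]
yel [0.63837046 0.14557751] 0.14308780390724649 56.69312384049851 blue -18.419203344975344 post [0.64379106 0.06036985] 0.09075601973781042 22.258256167139788
yel [0.63837046 0.14557751] 0.1388407393733786 57.873889568177695 blue -19.917958155657786 post [0.64379106 0.06036985] 0.08561103265153014 22.219079440461012
beam [0.60606431 0.04512243 0.05      ] [0.64426603 0.06071619 0.05      ]
row cm/rad [ 0.72 -0.1   9.73] [ 0.001 -0.002  0.002] t 10.7
```

Call:
send_rows(motion=[-0.1,0,5,0,0,0,0.3,-0.1,0,9.7,0,0,0,0.3,-0.1,0,9.7,0,0,0,0.4,-0.1,0,9.7,0,0,0,1,-0.1,0,9.7,0,0,0,1,-0.1,0,9.7,0,0,0,1,-0.1,0,9.7,0,0,0,1,-0.1,0,9.7,0,0,0,1], squeeze=25)

```text
t: 11.5
ee_pos: [0.6538, 0.0645, 0.1061]
eef_rot: [-179.9, 0.2, -157.2]
wrist_force: [0.5, 0.3, 7.9]
gripper_width: 0.248
gripper_force: 25.0
```

```bash
python3 - <<'E'
from h import *
s=arm.sense();print(s['ee_pos'],s['eef_rot'],s['wrist_force'],s['gripper_width'],s['gripper_force'])
O=np.array([.5598,.0258]);p=s['ee_pos'][:2]-O;print(np.hypot(*p),np.degrees(np.arctan2(p[1],p[0])))
# arc rows in tool frame
R0=Rotation.from_euler('xyz',s['eef_rot'],degrees=True)
for d in(6,12,18,24,30,34.3,36):
    a=np.radians(d);q=np.array([[np.cos(a),-np.sin(a)],[np.sin(a),np.cos(a)]])@p
    print(d,(R0.inv().apply(np.r_[q-p,0])*100).round(2),-a.round(3))
E
```

```text
[0.65383368 0.06453361 0.10607377] [-1.79932109e+02  1.58524431e-01 -1.57172209e+02] [0.52307482 0.29842645 7.9242503 ] 0.24780179800985214 25.0012868642807
0.10169869651568834 22.387357144763797
6 [ 0.05  1.06 -0.  ] -0.105
12 [ 0.21  2.12 -0.  ] -0.209
18 [ 0.47  3.15 -0.01] -0.314
24 [ 0.85  4.14 -0.01] -0.419
30 [ 1.32  5.1  -0.01] -0.524
34.3 [ 1.72  5.74 -0.01] -0.599
36 [ 1.9   5.99 -0.01] -0.628
```

Call:
send_rows(motion=[0.05,1.06,0,0,0,-0.105,1,0.21,2.12,0,0,0,-0.209,1,0.47,3.15,0,0,0,-0.314,1,0.85,4.14,0,0,0,-0.419,1,1.32,5.1,0,0,0,-0.524,1,1.72,5.74,0,0,0,-0.599,1,1.72,5.74,0,0,0,-0.599,1,1.72,5.74,0,0,0,-0.599,1,1.72,5.74,0,0,0,-0.599,1])

```text
t: 12.4
ee_pos: [0.6155, 0.1106, 0.106]
eef_rot: [-179.9, 0.0, -122.8]
wrist_force: [-2.6, -6.2, 9.9]
gripper_width: 0.247
gripper_force: 25.0
```

```bash
python3 - <<'E'
from h import *
s=arm.sense();print(s['ee_pos'],s['eef_rot'],s['wrist_force'],s['gripper_width'],s['gripper_force'])
O=np.array([.5598,.0258]);p=s['ee_pos'][:2]-O;print(np.hypot(*p),np.degrees(np.arctan2(p[1],p[0])))
E
```

```text
[0.61545156 0.11057185 0.10596987] [-1.79875373e+02  4.69250274e-02 -1.22822966e+02] [-2.57380819 -6.20236193  9.85882609] 0.2470860593277358 24.994339495897293
0.10140691781964606 56.71564751005517
```

Call:
send_rows(motion=[0,0,0,0,0,0,0.7,0,0,0,0,0,0,0.5,0,0,0,0,0,0,0.4,0,0,-5,0,0,0,0.4,0,0,-10,0,0,0,0.3,0,0,-10,0,0,0,0.3,0,0,-10,0,0,0,0.3,0,0,-10,0,0,0,0.3])

```text
t: 13.2
ee_pos: [0.6137, 0.1107, 0.203]
eef_rot: [179.9, -0.1, -122.9]
wrist_force: [0.7, -0.4, 0.1]
gripper_width: 0.696
gripper_force: 0.0
```

```bash
python3 - <<'E'
from meas import *
s=arm.sense();c=arm.calibration('wrist');im=arm.camera('wrist');print(s['ee_pos'],s['eef_rot'])
cv2.imwrite('pics/w4.png',im[:,:,::-1])
json.dump({k:np.array(v).tolist() for k,v in c.items()},open('w4.json','w'))
E
```

```text
[0.61369981 0.11072899 0.20301215] [ 1.79922339e+02 -7.09968615e-02 -1.22862354e+02]
```

View pics/w4.png

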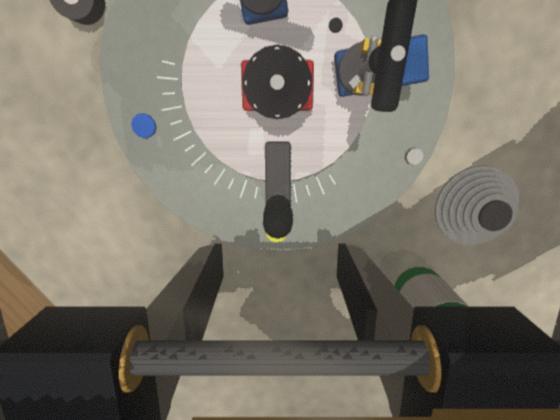

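The beam, the post (277,216) and the peeking yellow rim (277,238) are all in line with the hub (277,82), and the plunger is still parked. Next I re-tighten the clamp.

```bash
python3 - <<'E'
from meas import *
im=cv2.imread('pics/w4.png')[:,:,::-1].copy();c=json.load(open('w4.json'))
P,R,n=circ(im,c,(277,82),30,42,.099)
for v in(150,165,180):
    r=im[v,255:300].astype(int).sum(1);i=np.where(r<300)[0]+255;w=onz(c,i.mean(),v,.05)[:2]-P
    print(i.min(),i.max(),np.degrees(np.arctan2(w[1],w[0])))
print(P,R)
go((.5337,-.0382,.203),131.6)
E
```

```text
266 289 57.29365312492248
266 290 57.624243278926684
265 290 57.1950924736842
[0.55953141 0.02637455] 0.024990754716736396
row cm/rad [ 1.684e+01 -1.370e+00 -1.000e-02] [-0.    -0.003  1.842] t 13.25
```

Call:
send_rows(motion=[16.8,-1.4,0,0,0,1.84,0.55,16.8,-1.4,0,0,0,1.84,0.55,16.8,-1.4,0,0,0,1.84,0.55,16.8,-1.4,0,0,0,1.84,0.55,16.8,-1.4,0,0,0,1.84,0.55,16.8,-1.4,0,0,0,1.84,0.55,16.8,-1.4,0,0,0,1.84,0.55,16.8,-1.4,0,0,0,1.84,0.55,16.8,-1.4,0,0,0,1.84,0.55,16.8,-1.4,0,0,0,1.84,0.55,16.8,-1.4,0,0,0,1.84,0.55,16.8,-1.4,0,0,0,1.84,0.55])

```text
t: 14.45
ee_pos: [0.5342, -0.0378, 0.2026]
eef_rot: [-179.9, -0.1, 133.6]
wrist_force: [-0.1, -1.4, -0.2]
gripper_width: 0.45
gripper_force: 0.0
```

Call:
send_rows(motion=[0,0,0,0,0,0.025,0.55,0,0,0,0,0,0.025,0.55,0,0,0,0,0,0.025,0.55])

```text
t: 14.75
ee_pos: [0.5348, -0.0378, 0.2036]
eef_rot: [-180.0, -0.0, 132.8]
wrist_force: [-0.6, 0.8, 0.1]
gripper_width: 0.45
gripper_force: 0.0
```

```bash
python3 -c "
from h import *
print(arm.sense()['eef_rot']);go((.5337,-.0382,.1055),131.6)"
```

```text
[-1.79960450e+02 -4.10229465e-02  1.32763813e+02]
row cm/rad [ 0.04 -0.1   9.81] [-0.001 -0.001  0.02 ] t 14.75
```

Call:
send_rows(motion=[0,-0.1,5,0,0,0.02,0.55,0,-0.1,9.8,0,0,0.02,0.55,0,-0.1,9.8,0,0,0.02,0.55,0,-0.1,9.8,0,0,0.02,0.6,0,-0.1,9.8,0,0,0.02,1,0,-0.1,9.8,0,0,0.02,1,0,-0.1,9.8,0,0,0.02,1,0,-0.1,9.8,0,0,0.02,1,0,-0.1,9.8,0,0,0.02,1], squeeze=40)

```text
t: 15.65
ee_pos: [0.5348, -0.0394, 0.1081]
eef_rot: [180.0, 0.1, 131.5]
wrist_force: [-3.9, -3.9, 10.0]
gripper_width: 0.172
gripper_force: 40.0
```

Call:
send_rows(motion=[0,0,0,0,0,0.13,1,0,0,0,0,0,0.26,1,0,0,0,0,0,0.39,1,0,0,0,0,0,0.52,1,0,0,0,0,0,0.65,1,0,0,0,0,0,0.78,1,0,0,0,0,0,0.91,1,0,0,0,0,0,1.04,1,0,0,0,0,0,1.12,1,0,0,0,0,0,1.12,1,0,0,0,0,0,1.12,1])

```text
t: 16.75
ee_pos: [0.5335, -0.0396, 0.1081]
eef_rot: [-180.0, 0.1, 67.3]
wrist_force: [-9.6, -6.6, 14.9]
gripper_width: 0.172
gripper_force: 40.0
```

```bash
python3 -c "
from h import *
s=arm.sense();print(s['eef_rot'],s['wrist_force'],s['wrist_torque'])"
```

```text
[-1.79974832e+02  1.10184255e-01  6.72790022e+01] [-9.63334553 -6.62434235 14.89214943] [-1.14263067  1.73311107 -0.08697721]
```

Call:
send_rows(motion=[0,0,0,0,0,0.05,1,0,0,0,0,0,0.05,1,0,0,0,0,0,0.05,1])

```text
t: 17.05
ee_pos: [0.5335, -0.0396, 0.1081]
eef_rot: [-180.0, 0.1, 64.5]
wrist_force: [-9.3, -5.8, 15.0]
gripper_width: 0.169
gripper_force: 40.7
```

```bash
python3 -c "
from h import *
s=arm.sense();print(s['eef_rot'],s['wrist_force'],s['wrist_torque'])"
```

```text
[-1.79990178e+02  1.34116352e-01  6.45229463e+01] [-9.26045819 -5.80958553 15.0119932 ] [-1.04631558  1.73240513  0.71712054]
```

Call:
send_rows(motion=[0,0,0,0,0,-0.02,0.9,0,0,0,0,0,-0.02,0.55,0,0,0,0,0,-0.02,0.5,0,0,0,0,0,-0.02,0.5,0,0,-5,0,0,-0.02,0.5,0,0,-10,0,0,-0.02,0.5,0,0,-15,0,0,-0.02,0.5,-4,0,-19,0,0,-0.02,0.5,-4,0,-19,0,0,-0.02,0.5,-4,0,-19,0,0,-0.02,0.5,-4,0,-19,0,0,-0.02,0.5])

```text
t: 18.15
ee_pos: [0.5166, -0.0742, 0.2949]
eef_rot: [-179.9, 0.0, 65.5]
wrist_force: [-1.0, 1.4, -0.8]
gripper_width: 0.503
gripper_force: 0.0
```

```bash
python3 - <<'E'
from meas import *
s=arm.sense();c=arm.calibration('wrist');im=arm.camera('wrist');print(s['ee_pos'],s['eef_rot'],s['wrist_force'])
cv2.imwrite('pics/w5.png',im[:,:,::-1])
for a,ce,rr in blobs(im,(0,150,90),(8,255,255),40)[:2]: print(a,ce,bar(c,rr,.112))
y=[o for o in blobs(im,(18,120,90),(35,255,255),40)]
for a,ce,_ in y:print('yel',a,ce,onz(c,*ce,.02))
E
```

```text
[ 0.51663543 -0.07423372  0.29493599] [-1.79907520e+02  6.04751220e-03  6.55050367e+01] [-1.03179366  1.39515065 -0.83172741]
1190 [280.68991597 150.03697479] ('ctr', array([ 0.5324, -0.0382]), 'len', np.float64(0.0766), np.float64(0.021), 'ang', np.float64(65.0))
48 [254.02083333  91.02083333] ('ctr', array([0.5323, 0.0244]), 'len', np.float64(0.0048), np.float64(0.0124), 'ang', np.float64(-91.7))
yel 252 [163.45238095 366.92063492] [ 0.2236431  -0.27610204  0.02      ]
yel 246 [395.66260163 365.11382114] [ 0.55324479 -0.42195539  0.02      ]
yel 40 [212.9    96.875] [0.48004174 0.04491265 0.02      ]
```

View pics/w5.png

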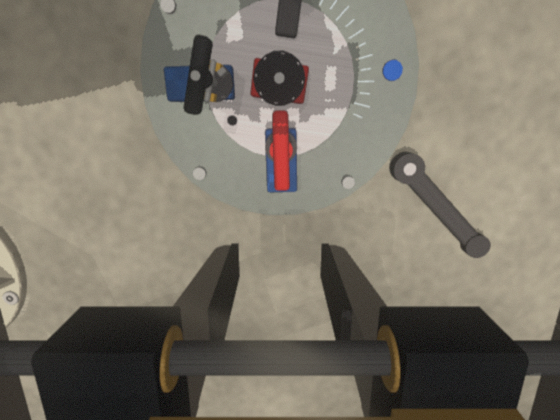

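The clamp bar is radial again (tight) and the plunger is parked. Last, I check the head angle from the hub (279,78) and beam (288,15), then hand in if it's good.

```bash
python3 - <<'E'
from meas import *
c=arm.calibration('wrist');im=cv2.imread('pics/w5.png')[:,:,::-1].copy();P=np.array([.5597,.0260])
A=[]
for v in(8,14,20,26):
    r=im[v,270:312].astype(int).sum(1);i=np.where(r<270)[0]+270;w=onz(c,i.mean(),v,.05)[:2]-P
    A.append(np.degrees(np.arctan2(w[1],w[0])));print(i.min(),i.max(),A[-1])
off=.143*np.sin(np.radians(56.7-np.mean(A)));print('offset',off)
if abs(off)<.004: print(arm.job_done())
E
```

```text
278 300 57.76885568852324
277 299 57.980756625308395
277 298 57.74140742490043
276 297 57.99657571142446
offset -0.0029246456635598477
the job is handed in; nothing more can be done
None
```

The job is handed in, with no verdict returned: clamp tight, plunger parked, everything let go, bystanders untouched. The pointer measures about 3 mm off the yellow marker's centre (7 mm allowed).

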